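# Clamp the column behind a tab-locked knob

### The arm

A 6-joint arm with a two-finger parallel gripper is mounted at the origin on the work surface. World frame = base frame: x ahead of the robot, y to its left, z up, the work surface at z = 0. Lengths are in mm, angles in rad, forces in N, time in s.
With the tool pointing down it reaches from about 250 to 725 mm from the base axis. Payload 4 kg.
Tool frame: the origin (TCP) lies on the front face of the gripper's body, between the roots of the fingers; the fingertips stand 73 mm ahead of it and the grasp point (between the pads) lies 54 mm ahead of it (arm.finger_overhang is the z of the fingertips in the tool frame, in mm); z points along the fingers, y is the direction in which the jaws open and shut (so a half turn about z gives the same grasp; the last joint's range is limited). The gripper opens to 85 mm and grips with 20 to 120 N. Pads are 22 mm wide; open, the fingers measure 114 mm over their backs; the gripper's body (76 mm by 85 mm) begins 54 mm behind the grasp point. The pads swing forward as they close: fully open they stand 13 mm farther back than shut.
Start: joints at [-1.341, 0.241, 0.005, 1.335, 0, 1.571], TCP at [113.89, -486.856, 303.906] pointing down, gripper open.
Joint ranges: [-2.72, 2.72], [-1.05, 1.87], [-1.09, 1.28], [-1.99, 2.15], [-1.42, 1.44], [-3.14, 3.14]. Speed limits (rad/s): [2.79, 2.79, 3.14, 3.14, 3.14, 3.14].

### API

Orientations are given as a unit quaternion [w, x, y, z].
In Python, from bench import arm gives the robot as it stands.
- The arm moves only by the tool drive_tool, never from a script. Its argument "series" is a list of rows, each a list of 3 entries, a list of its own where there are three numbers: the shift along the tool's x, y, z each as a share of 0.2 m, from -1 to 1, then the turn about the tool's z as a share of 2 rad, from -1 to 1, then the finger opening in mm, from 0 to 85.4. In form: [[[tx, ty, tz], turn, grip], ...]. A call has exactly 5 rows; each row is the pose to reach, as a shift and turn from the pose commanded when the call began, along the tool's axes at that moment; what a row does not reach only later rows make up. A row lasts 1/10 s, in which the tool goes at most 50 mm and 8.59 degrees, less where a joint would pass 70% of its speed; a pose out of reach is approached as far as the arm can. A call with a number of a shift or a turn outside -1 to 1 is refused whole. A call with a gripper value outside its range is refused whole. The fingers move at their own pace and stop on an object; "squeeze" is the grip in N (left out, the last holds). Time passes only in rows, so rows that repeat a pose let the fingers close, or fill a call up. It gives the time, the measured TCP pose, the force and the opening at its end, in the units of the state.
- arm.get_obs(): the state, without advancing time (a new reading comes with each control period).
- arm.snapshot(name): name is "side" or "top" or "wrist"; returns the picture (480x640x3 uint8, red, green, blue); there is no depth.
- arm.calibration(name): a dict with "camera_matrix" (3x3 intrinsics, pixels), "R" (3x3) and "t" (3): a world point X has camera coordinates R X + t; the wrist camera has in their place "tool_from_camera" (4x4, takes a point from camera to tool coordinates, whose origin is the TCP and whose axes are the flange's). Camera axes: x right, y down, z forward; pixel columns grow to the right and rows downward; lengths in mm; the calibration is good to about 2 mm. The wrist camera is an equidistant fisheye: a pixel r from the principal point sees the ray r / f radians off the axis. A picture is of the moment at which its call begins: read the wrist's pose just before it. calibration takes no time and is no camera call.
- arm.hand_in(): hands the job in, once; it reports no verdict.
The state is a dict: "t": time; "qpos": joint angles; "joint_vel": joint speeds; "tau": joint torques, N m; "tcp_pos": TCP position; "tool_rot": TCP orientation; "ft_force": force on the tool from outside, world axes, zero at the start; "moment": the same for the moment, N m; "opening": opening from 0.0 (shut) to 1.0 (fully open).
Only numpy, scipy, OpenCV 4.12 (cv2) and the standard library are available. Lean on these libraries where they do the work, as an engineer would, in place of code of your own. Each camera call takes 0.05 s, during which the arm holds its last target.

### The job

Close the column clamp: pinch both release tabs on its knob together, turn the knob counter-clockwise to its open end and let go so that the tabs spring out again. Then slide the jaw by its black post against the column until the column sits against the end stop and the jaw's sprung nose is pushed about half way in (5 mm of its 10 mm), never so hard that the nose bottoms with force, and leave it so. Leave everything else on the bench and on the clamp where it is.

Things in the scene. Friction and masses are not known exactly. Their poses are not given: they have to be found in the camera images.
- holder: Column clamp: pale grey box fixed to the bench, deck 240 x 350 mm at 40 mm above the bench. Origin on the bench surface; local y runs along the cradle towards the end stop, local z up. In this frame the knob's axis is at x -80 mm, y -60 mm; the cradle lies along x = 0 from y -18 to +150 mm (side walls reach 24 mm above the deck, 15 mm inner half-width).
- knob_grip (a point): Point on the knob's vertical axis, 42 mm above the deck (82 mm above the bench): the height to pinch. Its frame turns with the knob: local x along the pointer bolt, local y through the two tabs. The knob has a dark round skirt (radius 38 mm, top 16 mm above the deck) and a grey flat core, 50 mm along x, 26 mm along y, top 56 mm above the deck, with a tab on each long side.
- tab_a_face (a point): Middle of the outer face of the release tab on the knob's local +y side, 42 mm above the deck. Each tab is a ribbed upright plate 24 mm wide, from 18 to 60 mm above the deck. The two outer faces are 60 mm apart when out, 46 mm when fully pinched.
- bolt_tip (a point): Tip of the knob's steel pointer bolt, a bar 14 mm wide, 10 to 18 mm above the deck; the tip is 68 mm from the knob's axis.
- knob (a joint): Knob angle in rad: 0 = locked, as found (bolt points along the clamp's +x, across the carriage's path); 1.2 = open (end of travel), turned counter-clockwise seen from above, bolt out of the path. It turns (beyond 0.07 of play) only with both tabs in; once started the tabs stay in under the ring until an end of travel, where they spring out and lock it again. Light friction (about 0.05 N m).
- tab_a (a joint): Press-in of the release tab on the knob's local +y side, m: 0 = out, 0.007 = fully in; frees the knob beyond 0.0045. Spring 3 N when out to 8 N when in.
- tab_b (a joint): The same for the tab on the knob's local -y side.
- carriage (a joint): Travel of the sliding jaw along the clamp's +y, m: 0 = fully back, 0.085 = end. Starts between 0 and 0.02; the locked bolt stops it at 0.026 to 0.03. Slides with about 8 N of friction and stays where it is left.
- handle_grip (a point): Centre of the carriage's square black post, 24 x 24 mm, from 40 to 85 mm above the deck; this point is 67 mm above the deck (107 mm above the bench). The carriage block under it is 60 x 44 mm, its top 40 mm above the deck. Axes as the clamp's. The knob stands close on the -x side: with fingers on the post's +y and -y faces there is room.
- nose_tip (a point): Flat front end of the carriage's sprung round steel nose (diameter 18 mm), 25 mm above the deck, on x = 0, 72 mm ahead (+y) of the post when not pressed. It points along the clamp's +y.
- nose (a joint): How far the nose is pushed back into the carriage, m: 0 = out, 0.010 = bottomed. Spring: 1.4 N at 0, 3.6 N at 0.005, 5.9 N at 0.010. A dark band on the shaft, 5 mm wide, just disappears into the sleeve at 0.005. Pushing the column along the cradle alone presses it in by up to 3 mm.
- stop_face (a point): Centre of the end stop's face towards the carriage, 25 mm above the deck, at clamp y = +150 mm. The end stop is fixed. With the column against it the nose touches the column at carriage = 0.063.
- column: Steel chromatography column, 130 mm long, 26 mm diameter at its end fittings, about 0.16 kg, lying loose in the cradle along the clamp's y. Origin under its middle, on the cradle's floor (52 mm above the bench); starts 5 to 22 mm short of the end stop.
- wrench: Bystander: 150 mm open-ended wrench lying on the clamp's deck.
- jar: Bystander: small lidded glass jar, 50 mm tall, on the clamp's deck.
- bottle_amber: Bystander: amber solvent bottle, 190 mm tall, on the bench.
- bottle_clear: Bystander: clear solvent bottle, 190 mm tall, on the bench.
- beaker: Bystander: glass beaker, 90 mm tall, on the bench.
- tray: Bystander: shallow white tray, 120 x 180 mm, on the bench, holding the spare column.
- spare_column: Bystander: second column like the one in the clamp, lying in the white tray.
- vial_rack: Bystander: grey vial rack, 90 x 140 mm, on the bench.
- end_stop: The fixed aluminium block at the far (+y) end of the cradle, 60 mm wide, 50 mm tall above the deck. Origin at deck height under its face towards the carriage.

How it is judged:
By the outcome, as a careful person would: the job done as asked, in the order asked, and still so for the second after the job is handed in, with the robot touching nothing.
It also fails if it takes over 48 s, if anything falls off the work surface, if the arm or the gripper's body presses on something with over 40 N, if the wrist force passes 120 N, or if a joint passes its speed limit or range.

## Working session

There is one attempt and no reset: what is moved stays moved. The work goes in short steps, Python scripts to look and compute and a tool call to move; the robot and the scene stay as the last step left them, time stands still between calls to the robot, and variables do not carry over. Pictures are saved under pics/ and viewed, and the job is handed in when it is done.

Besides the shell and the picture viewer there is one more tool, called after "Request:" as name([rows], argument=value, ...), one row to a line, values as JSON. drive_tool: Moves the arm, as the interface text tells. Shift numbers are shares of 0.2 m and turn numbers shares of 2 rad, none past 1 either way. Its arguments: {"type":"object","properties":{"series":{"type":"array"},"squeeze":{"type":"number"}},"required":["series"]}

```bash
ls; mkdir -p pics; python3 - <<'E'
from bench import arm
import cv2
o=arm.get_obs();print(o)
for n in("side","top","wrist"):
    cv2.imwrite(f"pics/{n}0.png",arm.snapshot(n)[:,:,::-1]);print(n,arm.calibration(n))
E
```

```text
pics
{'t': 0.0, 'qpos': array([-1.34101060e+00,  2.41385593e-01,  3.70850950e-03,  1.33520272e+00,
        3.61323492e-06,  1.57079278e+00]), 'joint_vel': array([ 3.26705001e-04,  1.43265401e-03,  8.09790246e-05,  6.36481584e-04,
       -1.39190643e-03, -1.24633282e-03]), 'tau': array([ 6.01226329e-04, -3.72315645e+01,  2.52408993e+01,  1.69684767e-02,
        2.04757534e-04, -2.67848399e-06]), 'tcp_pos': array([ 113.77372158, -486.38059946,  303.02048418]), 'tool_rot': array([-1.03507727e-03,  9.93406330e-01,  1.14641960e-01, -1.17628580e-04]), 'ft_force': array([ 0.06076259, -1.04128001, -0.06593964]), 'moment': array([-0.02064662, -0.01872059, -0.01006516]), 'opening': 0.9957859752349263}
side {'camera_matrix': array([[469.37307829,   0.        , 316.74604881],
       [  0.        , 469.37307829, 238.18424912],
       [  0.        ,   0.        ,   1.        ]]), 'R': array([[-0.83574438, -0.54911458,  0.00212559],
       [-0.3416623 ,  0.51696686, -0.78486441],
       [ 0.42988162, -0.65667225, -0.6196639 ]]), 't': array([ 437.99033868,  235.75202667, 1084.23168607])}
top {'camer
[... 216 characters left out ...]
],
       [-0.9911192 ,  0.01428524, -0.13220691],
       [ 0.13189746, -0.02078625, -0.9910454 ]]), 't': array([  37.58342078,  530.72695974, 1426.58235764])}
wrist {'camera_matrix': array([[371.64829954,   0.        , 320.22328157],
       [  0.        , 371.64829954, 239.36673979],
       [  0.        ,   0.        ,   1.        ]]), 'tool_from_camera': array([[-9.88936170e-04, -9.56055184e-01, -2.93185107e-01,
         7.38404049e+01],
       [ 9.99999507e-01, -9.72241957e-04, -2.02666228e-04,
        -2.40476841e-01],
       [-9.12867644e-05, -2.93185163e-01,  9.56055674e-01,
        -7.12774664e+01],
       [ 0.00000000e+00,  0.00000000e+00,  0.00000000e+00,
         1.00000000e+00]])}
```

View pics/top0.png

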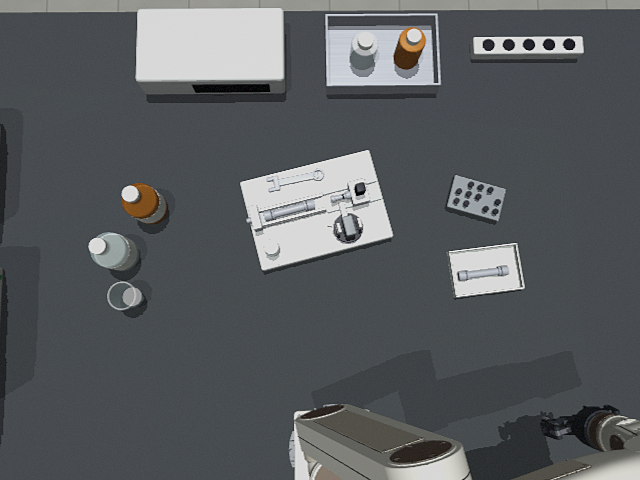

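View pics/side0.png

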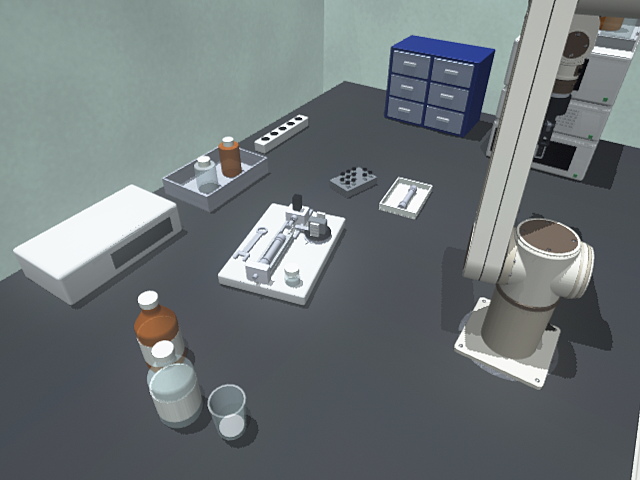

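View pics/wrist0.png

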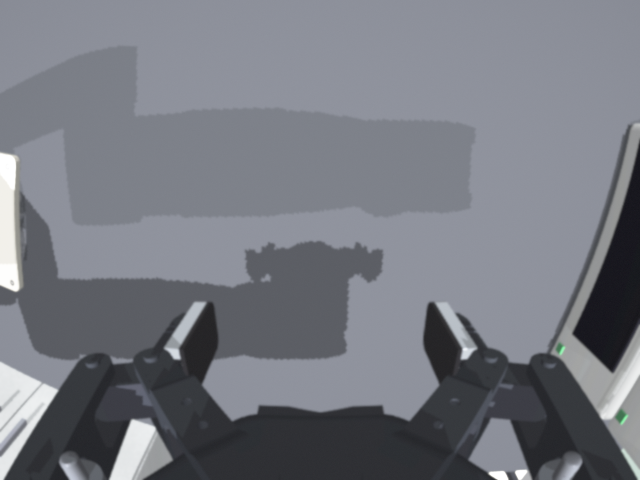

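The top view shows the clamp's pale deck with corners near (241,180), (372,151), (392,239) and (262,269). The end stop is at the left (255,217), the knob at (348,228) and the post at (360,188). Next I'll measure these.

```bash
cat > h.py <<'E'
import numpy as np,cv2
from bench import arm
from scipy.spatial.transform import Rotation as Ro
def ray(name,uv,z):
    c=arm.calibration(name);d=np.linalg.inv(c["camera_matrix"])@[uv[0],uv[1],1.]
    R=c["R"];o=-R.T@c["t"];d=R.T@d
    return o+d*(z-o[2])/d[2]
def proj(name,X):
    c=arm.calibration(name);p=c["camera_matrix"]@(c["R"]@np.asarray(X,float)+c["t"]);return p[:2]/p[2]
def wray(uv,z,o):
    c=arm.calibration("wrist");K=c["camera_matrix"];T=c["tool_from_camera"]
    p=np.array([(uv[0]-K[0,2])/K[0,0],(uv[1]-K[1,2])/K[1,1]]);th=np.hypot(*p)
    d=np.array([*(p/max(th,1e-9)*np.sin(th)),np.cos(th)])
    q=o["tool_rot"];R=Ro.from_quat([q[1],q[2],q[3],q[0]]).as_matrix()
    d=R@T[:3,:3]@d;s=R@T[:3,3]+o["tcp_pos"]
    return s+d*(z-s[2])/d[2]
def wproj(X,o):
    c=arm.calibration("wrist");K=c["camera_matrix"];T=c["tool_from_camera"]
    q=o["tool_rot"];R=Ro.from_quat([q[1],q[2],q[3],q[0]]).as_matrix()
    p=R.T@(np.asarray(X,float)-o["tcp_pos"]);p=T[:3,:3].T@(p-T[:3,3])
    r=np.hypot(p[0],p[1]);th=np.arctan2(r,p[2])
    return np.array([K[0,2]+K[0,0]*th*p[0]/r,K[1,2]+K[1,1]*th*p[1]/r])
E
python3 - <<'E'
from h import *
im=cv2.imread("pics/top0.png")
m=(im.min(2)>200).astype(np.uint8)*255
roi=np.zeros_like(m);roi[140:285,225:405]=m[140:285,225:405]
roi=cv2.morphologyEx(roi,cv2.MORPH_CLOSE,np.ones((5,5)))
cs,_=cv2.findContours(roi,cv2.RETR_EXTERNAL,cv2.CHAIN_APPROX_NONE)
c=max(cs,key=cv2.contourArea);h=cv2.convexHull(c)
W=np.array([ray("top",p[0],40)[:2] for p in h],np.float32)
r=cv2.minAreaRect(W);print(r,cv2.boxPoints(r))
print([ray("top",p,z) for p,z in (((348,228),97),((360,188),125),((255,217),90))])
cv2.imwrite("pics/top0z.png",cv2.resize(im[140:285,225:405],None,fx=4.4,fy=4,interpolation=2) if 0 else cv2.resize(im[140:285,225:405],None,fx=4,fy=4,interpolation=2))
E
```

```text
((605.568359375, 33.87550354003906), (235.88148498535156, 351.04010009765625), 13.79766845703125) [[ 449.17044  176.20258]
 [ 532.8914  -164.70789]
 [ 761.9663  -108.45157]
 [ 678.2453   232.4589 ]]
[array([545.83468122, -46.66458152,  97.        ]), array([640.03836565, -76.25948437, 125.        ]), array([577.71967549, 183.08562842,  90.        ])]
```

View pics/top0z.png

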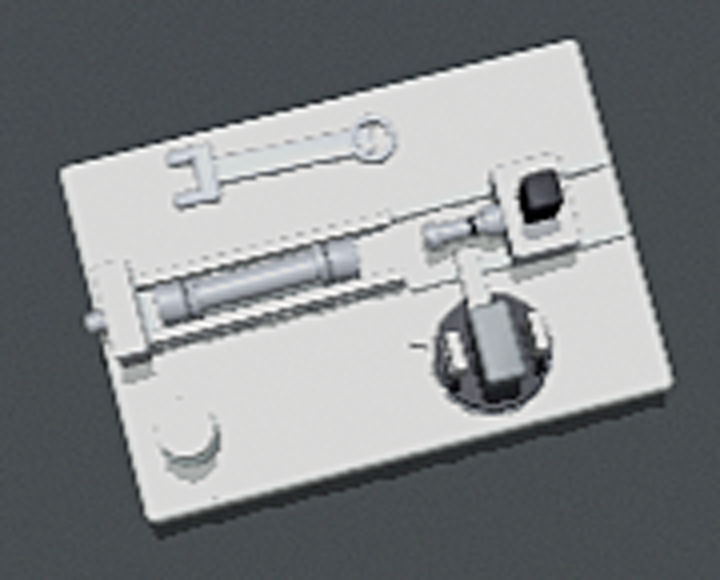

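Request:
drive_tool([
  [[0.16, -0.1, 0], 0, 85],
  [[0.36, -0.22, 0], 0, 85],
  [[0.56, -0.35, 0], 0, 85],
  [[0.76, -0.48, 0], 0, 85],
  [[0.96, -0.61, 0], 0, 85],
])

```text
t: 0.65
tcp_pos: [273.8, -322.8, 303.7]
tool_rot: [-0.0, 0.993, 0.114, -0.0]
ft_force: [1.9, -0.3, -0.3]
opening: 0.994
```

Request:
drive_tool([
  [[0.19, -0.12, 0], 0, 85],
  [[0.38, -0.24, 0], 0, 85],
  [[0.57, -0.36, 0], 0, 85],
  [[0.76, -0.48, 0], 0, 85],
  [[0.95, -0.6, 0], 0, 85],
])

```text
t: 1.15
tcp_pos: [431.6, -162.6, 303.8]
tool_rot: [0.0, 0.993, 0.115, -0.0]
ft_force: [-0.1, -0.7, -0.6]
opening: 0.989
```

Request:
drive_tool([
  [[0.15, -0.1, 0], 0, 85],
  [[0.3, -0.2, 0], 0, 85],
  [[0.45, -0.3, 0], 0, 85],
  [[0.6, -0.38, 0.0], 0, 85],
  [[0.69, -0.44, 0], 0, 85],
])

```text
t: 1.65
tcp_pos: [546.4, -45.2, 303.2]
tool_rot: [-0.0, 0.993, 0.116, -0.0]
ft_force: [0.0, -0.0, 0.7]
opening: 0.991
```

```bash
python3 - <<'E'
from h import *
o=arm.get_obs();print(o["t"],o["qpos"],o["tcp_pos"],o["tool_rot"])
cv2.imwrite("pics/w1.png",arm.snapshot("wrist")[:,:,::-1])
import pickle;pickle.dump(o,open("o1.pkl","wb"))
E
```

```text
1.65 [-8.27420237e-02  3.37605653e-01  1.35746707e-01  1.36935267e+00
  3.36206334e-04  2.82723707e+00] [546.44446801 -45.23948974 303.21891214] [-2.05757521e-04  9.93301854e-01  1.15548064e-01 -1.70405844e-04]
```

View pics/w1.png

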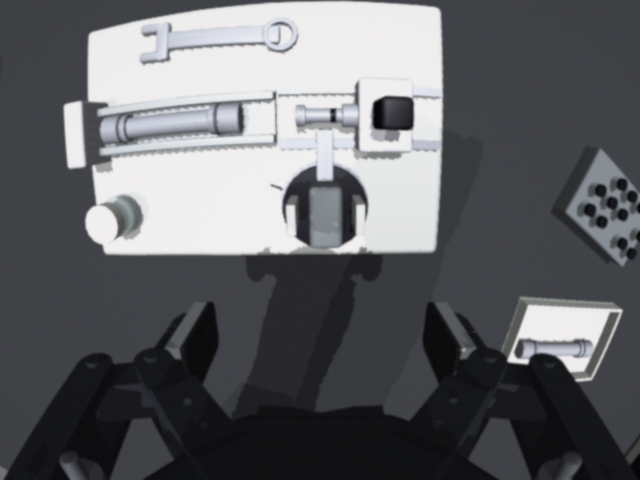

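The wrist view shows the knob core at (325,216), the tabs at (291,220) and (361,220), the bolt at (324,150), the post top at (393,110) and the end stop at (85,135).

```bash
python3 - <<'E'
from h import *
im=cv2.imread("pics/w1.png")
cv2.imwrite("pics/w1z.png",cv2.resize(im[70:260,250:450],None,fx=4,fy=3.1*4/3.1 if 0 else 3.1,interpolation=2) if 0 else cv2.resize(im[75:260,255:445],None,fx=3.2,fy=3.2,interpolation=2))
import pickle;o=pickle.load(open("o1.pkl","rb"))
a=np.radians(13.8);C=np.array([605.6,33.9])
R=np.array([[np.cos(a),-np.sin(a)],[np.sin(a),np.cos(a)]])
for z,ps in ((96,[(325,216)]),(100,[(291,220),(361,220)]),(58,[(324,135)]),(125,[(393,110)]),(40,[(89,33),(441,8),(438,251),(107,254)]),(90,[(85,103)])):
  for p in ps:
    w=wray(p,z,o);print(p,z,w.round(1),(R.T@(w[:2]-C)).round(1))
E
```

```text
(325, 216) 96 [554.2 -46.8  96. ] [-69.2 -66.1]
(291, 220) 100 [546.2 -22.  100. ] [-71.  -40.1]
(361, 220) 100 [558.4 -74.  100. ] [-71.6 -93.6]
(324, 135) 58 [613.7 -32.3  58. ] [ -7.9 -66.2]
(393, 110) 125 [642.6 -72.1 125. ] [  10.7 -111.8]
(89, 33) 40 [678.  227.3  40. ] [116.5 170.5]
(441, 8) 40 [ 761.  -108.8   40. ] [ 116.9 -175.7]
(438, 251) 40 [ 533.2 -167.    40. ] [-118.3 -177.8]
(107, 254) 40 [449.8 168.1  40. ] [-119.3  167.5]
(85, 103) 90 [606.7 177.9  90. ] [ 35.4 139.6]
```

View pics/w1z.png

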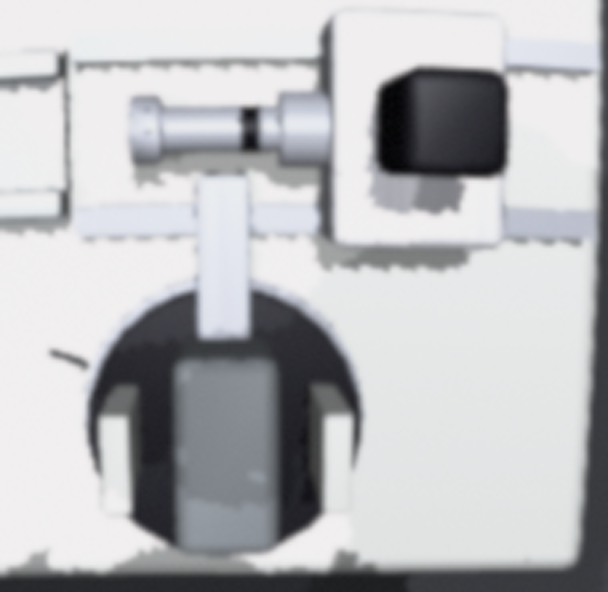

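```bash
python3 - <<'E'
from h import *
for p,z in (((339.25,228),100),((360,221.5),100),((349.3,223.8),96),((360,187.5),125),((342.5,204),58)): print(p,ray("top",p,z).round(1))
im=cv2.imread("pics/side0.png")
cv2.imwrite("pics/side0z.png",cv2.resize(im[185:305,210:355],None,fx=5,fy=5,interpolation=2))
E
```

```text
(339.25, 228) [545.7 -24.9 100. ]
(360, 221.5) [561.2 -76.5 100. ]
(349.3, 223.8) [556.4 -50.2  96. ]
(360, 187.5) [641.3 -76.3 125. ]
(342.5, 204) [613.8 -37.1  58. ]
```

View pics/side0z.png

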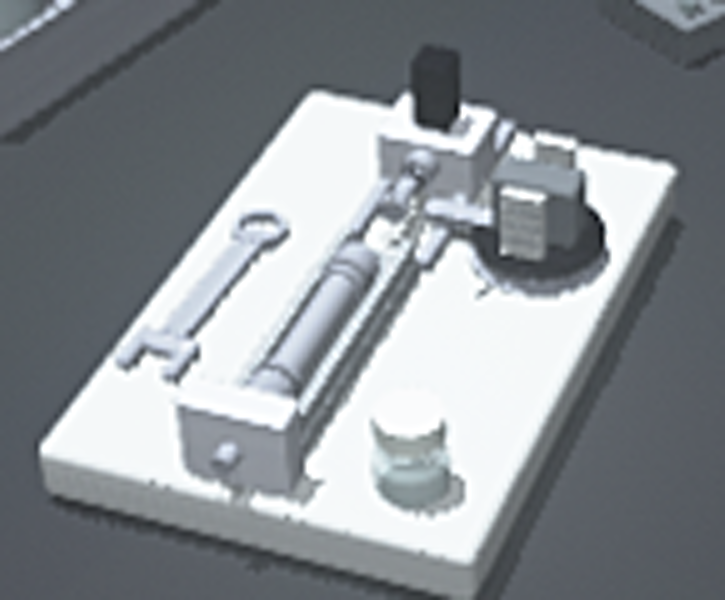

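Request:
drive_tool([
  [[0.014, 0.013, 0.12], 0, 85],
  [[0.028, 0.026, 0.3], 0, 85],
  [[0.028, 0.026, 0.45], 0, 85],
  [[0.028, 0.026, 0.53], 0, 85],
  [[0.028, 0.026, 0.56], 0, 85],
], squeeze=20)

```text
t: 2.2
tcp_pos: [549.9, -51.0, 189.2]
tool_rot: [-0.001, 0.993, 0.115, -0.003]
ft_force: [-0.3, 0.0, 0.6]
opening: 0.996
```

```bash
python3 - <<'E'
from h import *
o=arm.get_obs();print(o["t"],o["qpos"],o["tcp_pos"],o["tool_rot"])
im=arm.snapshot("wrist")[:,:,::-1];cv2.imwrite("pics/w2.png",im)
import pickle;pickle.dump(o,open("o2.pkl","wb"))
print(wproj([553,-49,100],o))
R=Ro.from_quat(np.roll(o["tool_rot"],-1)).as_matrix()
for z in (30,54,73):
  for y in(-30,0,30): print(z,y,wproj(o["tcp_pos"]+R@[0,y,z],o))
E
```

```text
2.2 [-9.23669634e-02  4.20147780e-01 -4.82853911e-02  1.10771533e+00
 -7.51606948e-05  2.81966236e+00] [549.9289054  -50.95764257 189.227305  ] [-5.13614655e-04  9.93416244e-01  1.14529483e-01 -2.62660384e-03]
[318.59027269 281.53179705]
30 -30 [232.1792834 360.710034 ]
30 0 [321.14202094 362.90494974]
30 30 [410.02075425 360.46971681]
54 -30 [244.67018205 325.58649169]
54 0 [321.00244518 326.71196849]
54 30 [397.28151106 325.40272828]
73 -30 [252.52537697 303.92040902]
73 0 [320.91570307 304.57613454]
73 30 [389.2678448  303.76625614]
```

View pics/w2.png

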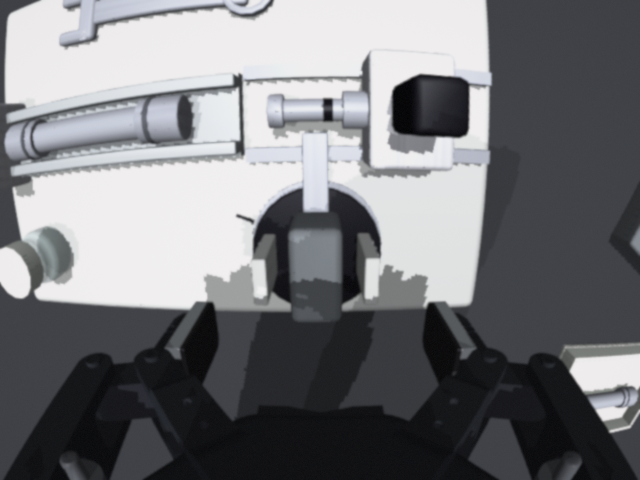

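```bash
python3 - <<'E'
from h import *
im=cv2.imread("pics/w2.png")
cv2.imwrite("pics/w2z.png",cv2.resize(im[205:335,230:400],None,fx=4.5,fy=4.5,interpolation=2))
E
```

```text
(no output)
```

View pics/w2z.png

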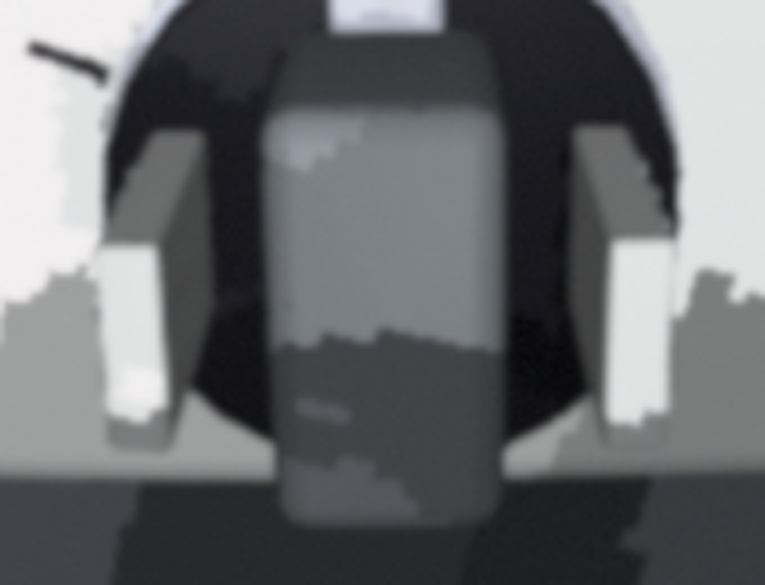

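```bash
python3 - <<'E'
from h import *
import pickle;o=pickle.load(open("o2.pkl","rb"))
w=wray((315.8,282.1),100,o);R=Ro.from_quat(np.roll(o["tool_rot"],-1)).as_matrix()
print(w,R.T@(w-o["tcp_pos"]))
a=wray((253,260),100,o);b=wray((379,259),100,o);print(np.degrees(np.arctan2(*(b-a)[1::-1])), np.degrees(np.arctan2(R[1,1],R[0,1])))
o=arm.get_obs();print(o["tcp_pos"],o["tool_rot"])
E
```

```text
[552.41555922 -47.78795706 100.        ] [ 3.59780411 -2.37595988 89.21408483]
-76.3601561766991 -76.84721548429931
[550.32772596 -50.96737805 189.58705945] [-4.36374604e-04  9.93417911e-01  1.14525252e-01 -2.15165633e-03]
```

Request:
drive_tool([
  [[0.012, -0.01, 0.0], 0, 85],
  [[0.012, -0.01, 0.08], 0, 85],
  [[0.012, -0.01, 0.16], 0, 85],
  [[0.012, -0.01, 0.23], 0, 85],
  [[0.012, -0.01, 0.25], 0, 85],
])

```text
t: 2.75
tcp_pos: [553.7, -48.3, 142.0]
tool_rot: [-0.0, 0.993, 0.115, 0.0]
ft_force: [-0.4, 0.7, -0.2]
opening: 0.996
```

Request:
drive_tool([
  [[0, 0, 0], 0, 75],
  [[0, 0, 0], 0, 70],
  [[0, 0, 0], 0, 66],
  [[0, 0, 0], 0, 64],
  [[0, 0, 0], 0, 64],
])

```text
t: 3.25
tcp_pos: [553.8, -48.4, 142.4]
tool_rot: [0.0, 0.993, 0.115, 0.0]
ft_force: [0.5, 0.3, 0.6]
opening: 0.751
```

```bash
python3 - <<'E'
from h import *
o=arm.get_obs();print(o["t"],o["tcp_pos"],o["tool_rot"],o["ft_force"],o["opening"])
im=arm.snapshot("wrist")[:,:,::-1];cv2.imwrite("pics/w3.png",im)
E
```

```text
3.25 [553.84087941 -48.40973827 142.42238274] [9.77539770e-05 9.93408884e-01 1.14623661e-01 4.42739647e-04] [0.51591125 0.29954016 0.60744932] 0.7505359291003023
```

View pics/w3.png

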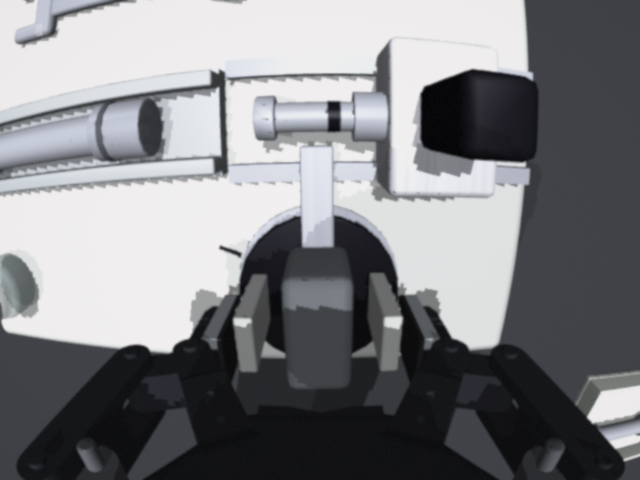

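The pads stand just outside both tabs, nearly symmetric: tab outer edges at about columns 236 and 400, and the tool centre at about 320. I'll go down 4 mm and pinch.

Request:
drive_tool([
  [[0, 0, 0.02], 0, 64],
  [[0, 0, 0.02], 0, 60],
  [[0, 0, 0.02], 0, 56],
  [[0, 0, 0.02], 0, 52],
  [[0, 0, 0.02], 0, 48],
], squeeze=30)

```text
t: 3.8
tcp_pos: [553.7, -48.4, 138.7]
tool_rot: [0.0, 0.993, 0.115, 0.0]
ft_force: [-1.9, 1.4, 5.1]
opening: 0.566
```

Request:
drive_tool([
  [[0, 0, 0], 0, 44],
  [[0, 0, 0], 0, 42],
  [[0, 0, 0], 0, 42],
  [[0, 0, 0], 0, 42],
  [[0, 0, 0], 0, 42],
], squeeze=30)

```text
t: 4.3
tcp_pos: [553.6, -47.7, 139.4]
tool_rot: [-0.001, 0.993, 0.115, 0.001]
ft_force: [-2.8, 2.7, 10.7]
opening: 0.514
```

```bash
python3 - <<'E'
from h import *
o=arm.get_obs();print(o["t"],o["qpos"],o["tcp_pos"],o["tool_rot"],o["ft_force"],o["moment"],o["opening"])
im=arm.snapshot("wrist")[:,:,::-1];cv2.imwrite("pics/w4.png",im)
E
```

```text
4.3 [-8.65608239e-02  4.71348195e-01 -1.10705845e-01  9.87886660e-01
  1.36756051e-03  2.82417733e+00] [553.58107332 -47.72151795 139.42346647] [-5.84051901e-04  9.93345312e-01  1.15171357e-01  5.56293808e-04] [-2.8450207   2.70892849 10.71736345] [0.60115578 0.79307227 0.17315417] 0.5144797146648787
```

View pics/w4.png

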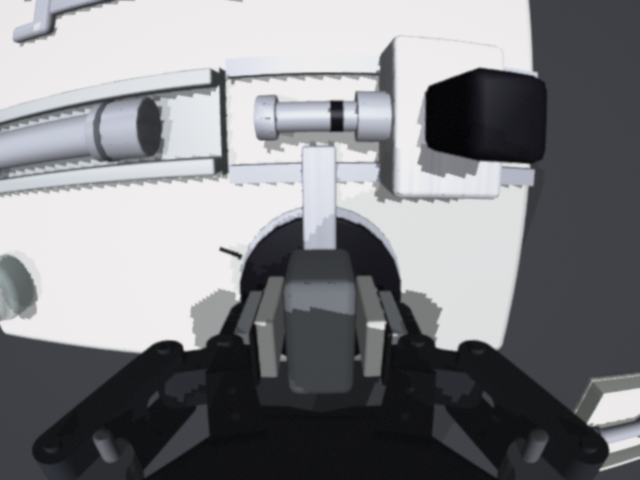

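Request:
drive_tool([
  [[0, 0, 0], -0.03, 42],
  [[0, 0, 0], -0.08, 42],
  [[0, 0, 0], -0.14, 42],
  [[0, 0, 0], -0.2, 42],
  [[0, 0, 0], -0.25, 42],
], squeeze=30)

```text
t: 4.85
tcp_pos: [553.6, -47.7, 139.4]
tool_rot: [-0.001, 0.933, 0.359, 0.001]
ft_force: [-2.8, 3.3, 10.2]
opening: 0.518
```

```bash
python3 - <<'E'
from h import *
o=arm.get_obs();print(o["t"],o["qpos"],o["tcp_pos"],o["tool_rot"],o["ft_force"],o["moment"],o["opening"])
im=arm.snapshot("wrist")[:,:,::-1];cv2.imwrite("pics/w5.png",im)
E
```

```text
4.85 [-8.66363987e-02  4.71367823e-01 -1.10708972e-01  9.87934430e-01
  1.63663954e-03  2.32046103e+00] [553.56335429 -47.69976484 139.41160394] [-5.63347861e-04  9.33318618e-01  3.59048092e-01  7.11605401e-04] [-2.83955856  3.30275012 10.23103633] [ 0.69962892  0.72324219 -0.02923975] 0.5180475274669919
```

View pics/w5.png

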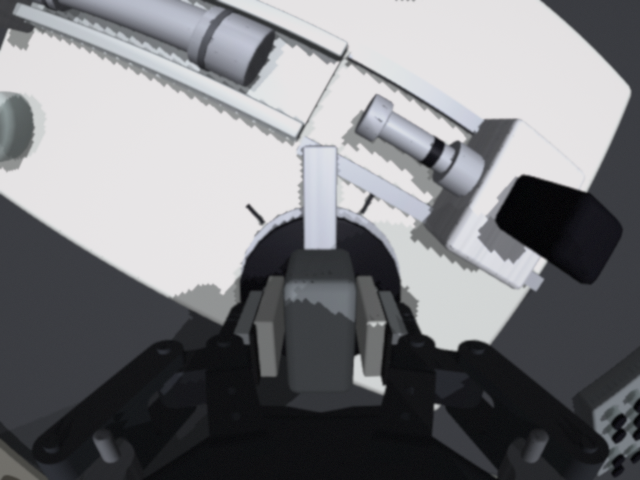

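The bolt (320,200) stays in line with the tool, so the knob is turning with it. I'll carry on to the end of travel.

Request:
drive_tool([
  [[0, 0, 0], -0.07, 42],
  [[0, 0, 0], -0.14, 42],
  [[0, 0, 0], -0.21, 42],
  [[0, 0, 0], -0.28, 42],
  [[0, 0, 0], -0.33, 42],
], squeeze=30)

```text
t: 5.4
tcp_pos: [553.5, -47.7, 139.4]
tool_rot: [-0.0, 0.767, 0.642, 0.001]
ft_force: [-3.3, 2.8, 11.1]
opening: 0.514
```

Request:
drive_tool([
  [[0, 0, 0], -0.01, 42],
  [[0, 0, 0], -0.02, 42],
  [[0, 0, 0], -0.03, 42],
  [[0, 0, 0], -0.035, 42],
  [[0, 0, 0], -0.035, 42],
], squeeze=30)

```text
t: 5.9
tcp_pos: [553.5, -47.7, 139.4]
tool_rot: [-0.0, 0.746, 0.666, 0.001]
ft_force: [-4.0, 3.5, 10.8]
opening: 0.516
```

```bash
python3 - <<'E'
from h import *
o=arm.get_obs();print(o["t"],o["qpos"],o["tcp_pos"],o["tool_rot"],o["ft_force"],o["moment"],o["opening"])
im=arm.snapshot("wrist")[:,:,::-1];cv2.imwrite("pics/w6.png",im)
E
```

```text
5.9 [-0.08680161  0.47128861 -0.11076553  0.9880109   0.00192614  1.59615775] [553.5134645  -47.72046832 139.43696139] [-3.93382420e-04  7.45629306e-01  6.66360170e-01  9.52075930e-04] [-3.98980419  3.51924249 10.80035945] [ 0.74680857  0.81181907 -0.57542779] 0.516423026694534
```

View pics/w6.png

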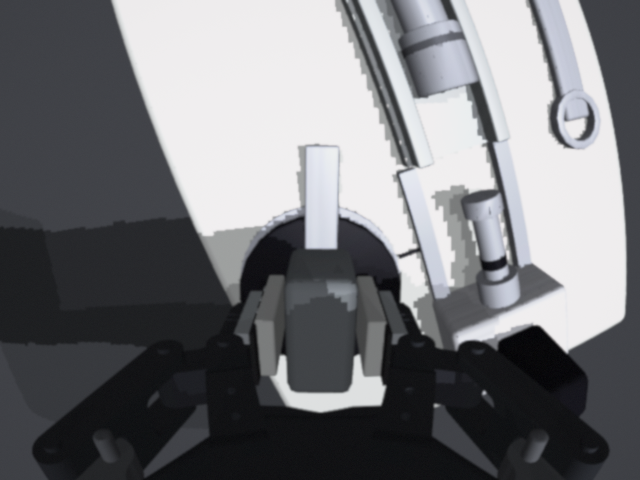

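Request:
drive_tool([
  [[0, 0, 0], 0, 50],
  [[0, 0, 0], 0, 56],
  [[0, 0, 0], 0, 62],
  [[0, 0, 0], 0, 66],
  [[0, 0, 0], 0, 66],
])

```text
t: 6.45
tcp_pos: [553.6, -48.7, 137.7]
tool_rot: [0.0, 0.745, 0.667, -0.0]
ft_force: [0.7, -1.3, -0.3]
opening: 0.771
```

```bash
python3 - <<'E'
from h import *
o=arm.get_obs();print(o["t"],o["qpos"],o["tcp_pos"],o["tool_rot"],o["ft_force"],o["moment"],o["opening"])
im=arm.snapshot("wrist")[:,:,::-1];cv2.imwrite("pics/w7.png",im)
E
```

```text
6.45 [-8.75435427e-02  4.73963261e-01 -1.11469968e-01  9.85502688e-01
 -6.88433438e-04  1.59451749e+00] [553.60334017 -48.74815704 137.71741038] [ 1.84605961e-04  7.45330495e-01  6.66695080e-01 -2.98792867e-04] [ 0.70936779 -1.29960521 -0.32505011] [ 0.01487365  0.0002379  -0.00677988] 0.7711361607277033
```

View pics/w7.png

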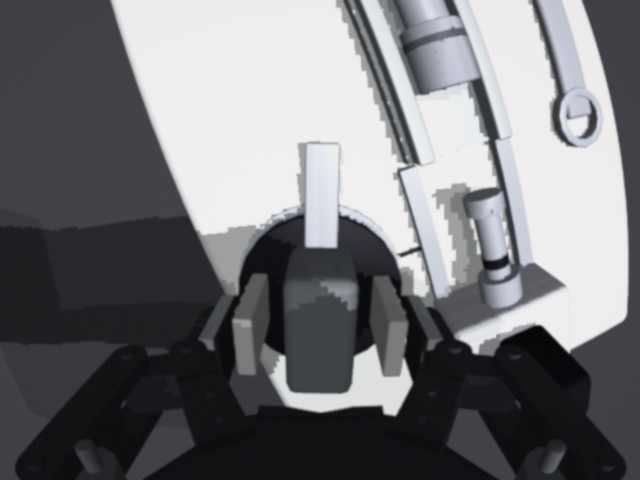

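Both tabs are out again (233 to 405, as wide as before the pinch), and the bolt points about 1.2 rad round. Now I'll lift, turn back and look at the post.

Request:
drive_tool([
  [[0, 0, -0.08], 0, 66],
  [[0, 0, -0.24], 0, 68],
  [[0, 0, -0.42], 0, 75],
  [[0, 0, -0.56], 0.07, 85],
  [[0, 0, -0.6], 0.14, 85],
])

```text
t: 7.0
tcp_pos: [555.2, -48.8, 262.0]
tool_rot: [0.002, 0.833, 0.554, 0.003]
ft_force: [1.0, -0.1, -0.2]
opening: 0.998
```

Request:
drive_tool([
  [[0, 0, 0], 0.07, 85],
  [[0, 0, 0], 0.14, 85],
  [[0, 0, 0], 0.21, 85],
  [[0, 0, 0], 0.28, 85],
  [[0, 0, 0], 0.35, 85],
])

```text
t: 7.5
tcp_pos: [553.5, -48.6, 257.9]
tool_rot: [0.0, 0.972, 0.235, -0.0]
ft_force: [-0.9, 0.1, -0.5]
opening: 1.002
```

Request:
drive_tool([
  [[0, 0, 0], 0.06, 85],
  [[0, 0, 0], 0.11, 85],
  [[0, 0, 0], 0.12, 85],
  [[0, 0, 0], 0.12, 85],
  [[0, 0, 0], 0.12, 85],
])

```text
t: 8.0
tcp_pos: [553.5, -48.5, 257.9]
tool_rot: [0.0, 0.993, 0.12, -0.0]
ft_force: [-0.2, 0.7, 0.7]
opening: 0.995
```

```bash
python3 - <<'E'
from h import *
o=arm.get_obs();print(o["t"],o["qpos"],o["tcp_pos"],o["tool_rot"],o["ft_force"])
im=arm.snapshot("wrist")[:,:,::-1];cv2.imwrite("pics/w8.png",im)
cv2.imwrite("pics/t8z.png",cv2.resize(arm.snapshot("top")[140:285,225:405,::-1],None,fx=4,fy=4,interpolation=2))
import pickle;pickle.dump(o,open("o8.pkl","wb"))
o=pickle.load(open("o1.pkl","rb"));print(wray((399.2,113.6),125,o))
E
```

```text
8.0 [-8.72839904e-02  3.73342749e-01  6.85300747e-02  1.26602619e+00
 -1.00857172e-04  2.81322099e+00] [553.54840955 -48.46236425 257.88463063] [ 4.49548161e-05  9.92743384e-01  1.20252116e-01 -3.12168807e-05] [-0.16486848  0.69471882  0.70163284]
[641.42274384 -76.79281953 125.        ]
```

View pics/w8.png

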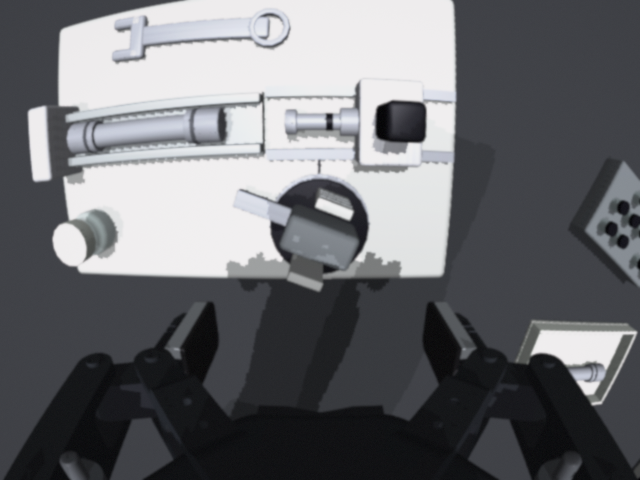

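View pics/t8z.png

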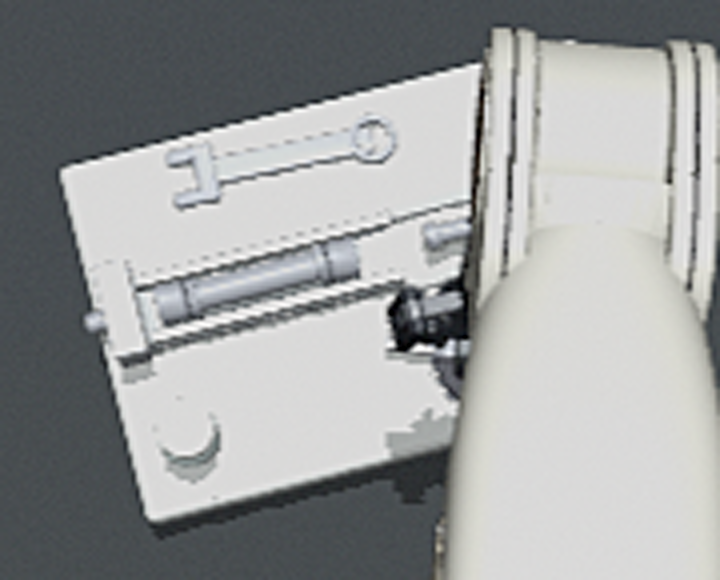

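Request:
drive_tool([
  [[0.13, 0.08, 0], 0, 85],
  [[0.26, 0.16, 0.05], 0, 85],
  [[0.36, 0.22, 0.1], 0, 85],
  [[0.39, 0.24, 0.18], 0, 85],
  [[0.394, 0.241, 0.2], 0, 85],
], squeeze=30)

```text
t: 8.6
tcp_pos: [640.7, -76.6, 214.7]
tool_rot: [-0.001, 0.993, 0.12, -0.002]
ft_force: [-1.2, 0.5, 0.3]
opening: 0.996
```

```bash
python3 - <<'E'
from h import *
o=arm.get_obs();print(o["t"],o["tcp_pos"],o["tool_rot"],o["ft_force"])
im=arm.snapshot("wrist")[:,:,::-1];cv2.imwrite("pics/w9.png",im)
print(wproj([641.5,-76.5,125],o))
import pickle;pickle.dump(o,open("o9.pkl","wb"))
E
```

```text
8.6 [640.73303697 -76.61128732 214.67327888] [-5.92544370e-04  9.92823052e-01  1.19567962e-01 -2.35333150e-03] [-1.19662536  0.46373411  0.28489001]
[321.35931896 286.38266254]
```

View pics/w9.png

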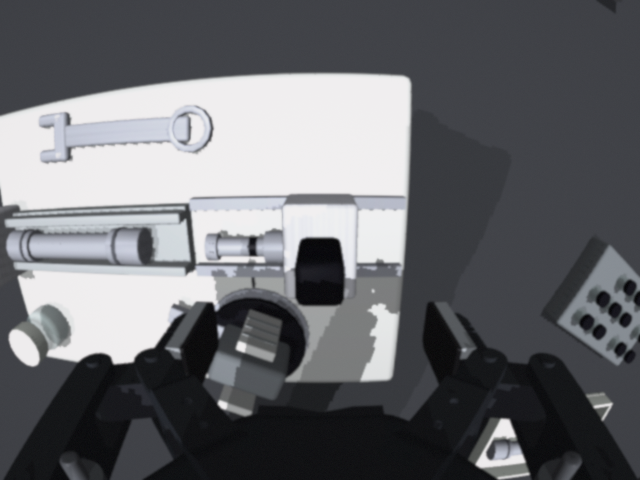

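The post top is centred at about (320,286), matching the prediction (321,286). I'll descend and grip.

Request:
drive_tool([
  [[0.002, 0, 0.06], 0, 85],
  [[0.002, 0, 0.14], 0, 85],
  [[0.002, 0, 0.21], 0, 85],
  [[0.002, 0, 0.25], 0, 70],
  [[0.002, 0, 0.26], 0, 55],
], squeeze=30)

```text
t: 9.15
tcp_pos: [640.8, -76.0, 165.0]
tool_rot: [-0.0, 0.993, 0.12, -0.001]
ft_force: [0.7, 0.8, -0.7]
opening: 0.686
```

Request:
drive_tool([
  [[0, 0, 0], 0, 45],
  [[0, 0, 0], 0, 36],
  [[0, 0, 0], 0, 30],
  [[0, 0, 0], 0, 26],
  [[0, 0, 0], 0, 20],
], squeeze=30)

```text
t: 9.65
tcp_pos: [642.2, -76.1, 166.7]
tool_rot: [-0.0, 0.993, 0.12, 0.001]
ft_force: [-0.4, 1.4, 2.9]
opening: 0.272
```

Request:
drive_tool([
  [[0, 0, 0], 0, 20],
  [[0, 0, 0], 0, 20],
  [[0, 0, 0], 0, 20],
  [[0, 0, 0], 0, 20],
  [[0, 0, 0], 0, 20],
], squeeze=30)

```text
t: 10.15
tcp_pos: [642.2, -76.1, 166.7]
tool_rot: [-0.0, 0.993, 0.12, 0.001]
ft_force: [-2.1, 2.1, 5.6]
opening: 0.272
```

```bash
python3 - <<'E'
from h import *
o=arm.get_obs();print(o["t"],o["tcp_pos"],o["tool_rot"],o["ft_force"],o["opening"]*85.4)
im=arm.snapshot("wrist")[:,:,::-1];cv2.imwrite("pics/w10.png",im)
import pickle;pickle.dump(o,open("o10.pkl","wb"))
E
```

```text
10.15 [642.2045847  -76.05933681 166.65158361] [-2.09807839e-04  9.92798821e-01  1.19792101e-01  5.56138153e-04] [-2.07621145  2.06513087  5.57713525] 23.267020530487933
```

View pics/w10.png

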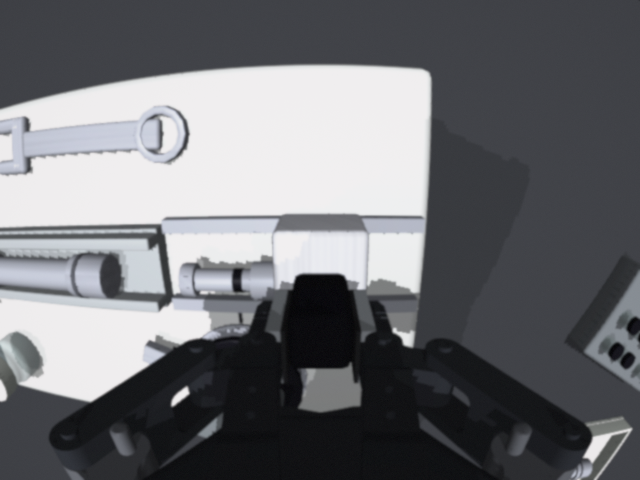

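Post gripped; nose tip at (187,278), band at (238,280), column end at (120,275). I'll slide +y (tool -y) by 50 mm.

Request:
drive_tool([
  [[0, -0.02, 0], 0, 20],
  [[0, -0.06, 0], 0, 20],
  [[0, -0.1, 0], 0, 20],
  [[0, -0.14, 0], 0, 20],
  [[0, -0.16, 0], 0, 20],
], squeeze=40)

```text
t: 10.7
tcp_pos: [635.2, -47.8, 166.7]
tool_rot: [0.003, 0.993, 0.119, 0.001]
ft_force: [1.4, -8.5, 3.8]
opening: 0.273
```

Request:
drive_tool([
  [[0, -0.02, 0], 0, 20],
  [[0, -0.04, 0], 0, 20],
  [[0, -0.06, 0], 0, 20],
  [[0, -0.08, 0], 0, 20],
  [[0, -0.09, 0], 0, 20],
], squeeze=40)

```text
t: 11.2
tcp_pos: [631.0, -30.7, 166.7]
tool_rot: [0.003, 0.993, 0.119, 0.001]
ft_force: [2.2, -8.2, 3.2]
opening: 0.272
```

```bash
python3 - <<'E'
from h import *
import pickle
o=arm.get_obs();print(o["t"],o["tcp_pos"],o["tool_rot"],o["ft_force"],o["opening"]*85.4)
o0=pickle.load(open("o10.pkl","rb"));a=np.radians(13.8)
print((o["tcp_pos"]-o0["tcp_pos"])[:2]@[[np.cos(a),-np.sin(a)],[np.sin(a),np.cos(a)]])
im=arm.snapshot("wrist")[:,:,::-1];cv2.imwrite("pics/w11.png",im)
E
```

```text
11.2 [631.00471349 -30.65162582 166.71868384] [0.00306666 0.99293792 0.11859095 0.00103344] [ 2.20687198 -8.20980428  3.2092859 ] 23.266497781616337
[-4.53205552e-02  4.67685287e+01]
```

View pics/w11.png

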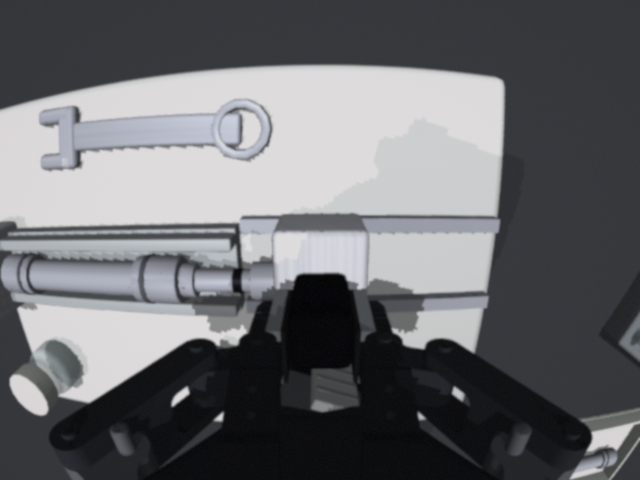

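```bash
cat > z.py <<'E'
import sys
from h import *
import pickle
o=arm.get_obs();print(o["t"],o["tcp_pos"],o["ft_force"],o["opening"]*85.4)
o0=pickle.load(open("o10.pkl","rb"));a=np.radians(13.8)
print((o["tcp_pos"]-o0["tcp_pos"])[:2]@[[np.cos(a),-np.sin(a)],[np.sin(a),np.cos(a)]])
im=arm.snapshot("wrist")[:,:,::-1];cv2.imwrite(f"pics/{sys.argv[1]}.png",im)
cv2.imwrite(f"pics/{sys.argv[1]}z.png",cv2.resize(im[220:330,140:290],None,fx=5,fy=5,interpolation=2))
E
python3 - <<'E'
import cv2
a=cv2.imread("pics/w10.png")[220:320,140:290];b=cv2.imread("pics/w11.png")[220:320,140:290]
cv2.imwrite("pics/w11z.png",cv2.resize(cv2.vconcat([a,b]),None,fx=3,fy=3,interpolation=2))
E
```

```text
(no output)
```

View pics/w11z.png

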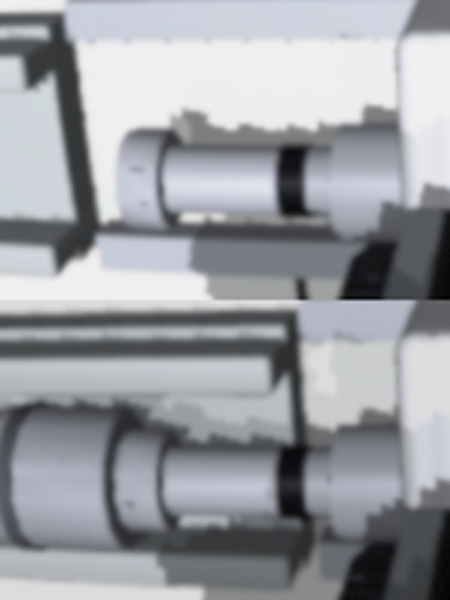

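Request:
drive_tool([
  [[0, -0.01, 0], 0, 20],
  [[0, -0.02, 0], 0, 20],
  [[0, -0.03, 0], 0, 20],
  [[0, -0.035, 0], 0, 20],
  [[0, -0.04, 0], 0, 20],
], squeeze=40)

```text
t: 11.75
tcp_pos: [629.2, -23.4, 166.7]
tool_rot: [0.003, 0.993, 0.118, 0.001]
ft_force: [1.1, -8.9, 4.7]
opening: 0.278
```

```bash
python3 z.py w12
```

```text
11.75 [629.19598239 -23.37577113 166.7034962 ] [ 1.05568867 -8.85164945  4.69030533] 23.75766636707409
[-0.06630656 54.26580351]
```

View pics/w12z.png

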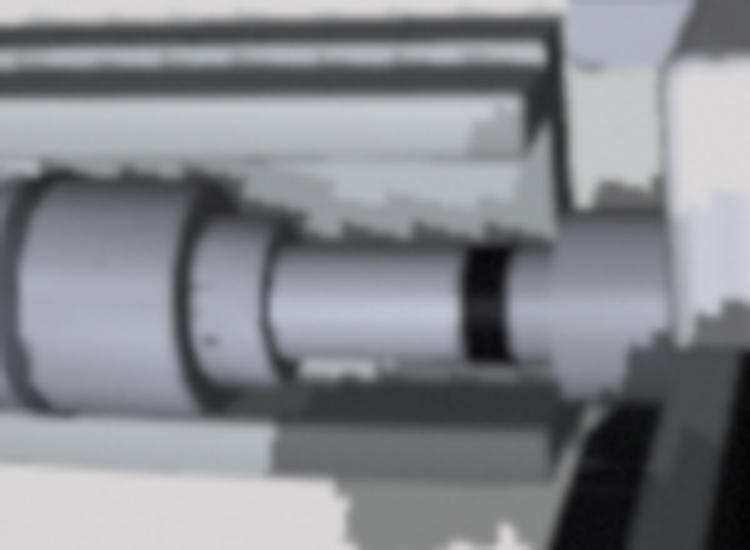

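View pics/w12.png

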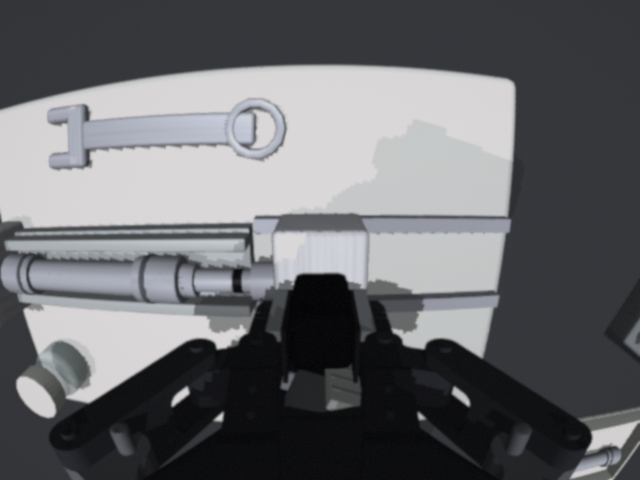

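Request:
drive_tool([
  [[0, -0.005, 0], 0, 20],
  [[0, -0.01, 0], 0, 20],
  [[0, -0.015, 0], 0, 20],
  [[0, -0.02, 0], 0, 20],
  [[0, -0.02, 0], 0, 20],
], squeeze=40)

```text
t: 12.3
tcp_pos: [628.2, -19.5, 166.7]
tool_rot: [0.003, 0.993, 0.118, 0.001]
ft_force: [1.2, -8.7, 4.7]
opening: 0.277
```

```bash
python3 z.py w13; python3 - <<'E'
from h import *
o=arm.get_obs();R=Ro.from_quat(np.roll(o["tool_rot"],-1)).as_matrix()
for d in (30,35,40,45,50,55,60,67,72): 
  X=o["tcp_pos"]+R@[0,-d,0];X[2]=65;print(d,wproj(X,o).round(1))
E
```

```text
12.3 [628.23698949 -19.49237462 166.70811329] [ 1.1593902  -8.70833011  4.73868014] 23.644723667678562
[-0.07129744 58.26585488]
30 [260.5 278.8]
35 [250.9 278.8]
40 [241.4 278.7]
45 [231.9 278.5]
50 [222.6 278.4]
55 [213.4 278.3]
60 [204.4 278.1]
67 [191.9 277.9]
72 [183.2 277.7]
```

View pics/w13z.png

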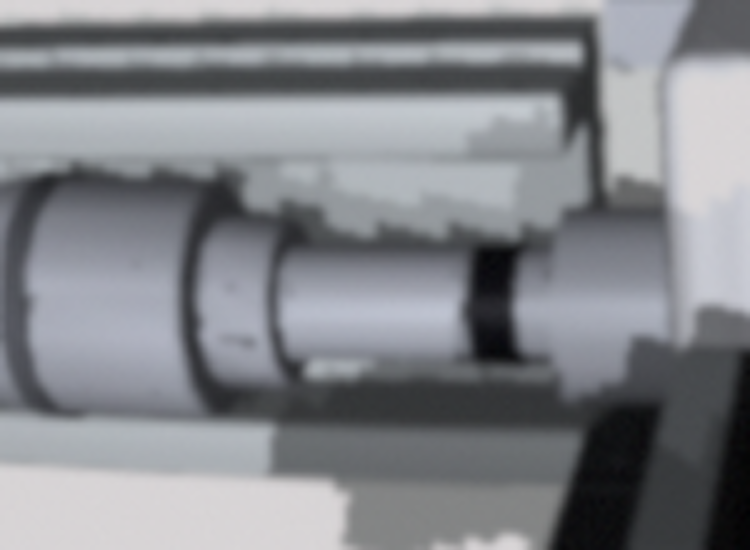

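```bash
python3 - <<'E'
from h import *
a=arm.snapshot("top")[:,:,::-1][185:245,235:335];s=arm.snapshot("side")[:,:,::-1]
b=cv2.imread("pics/top0.png")[185:245,235:335]
cv2.imwrite("pics/t13.png",cv2.resize(cv2.vconcat([b,a]),None,fx=5,fy=5,interpolation=2)[:600])
cv2.imwrite("pics/s13.png",cv2.resize(cv2.vconcat([cv2.imread("pics/side0.png")[215:290,235:305],s[215:290,235:305]]),None,fx=4,fy=4,interpolation=2))
E
```

```text
(no output)
```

View pics/t13.png

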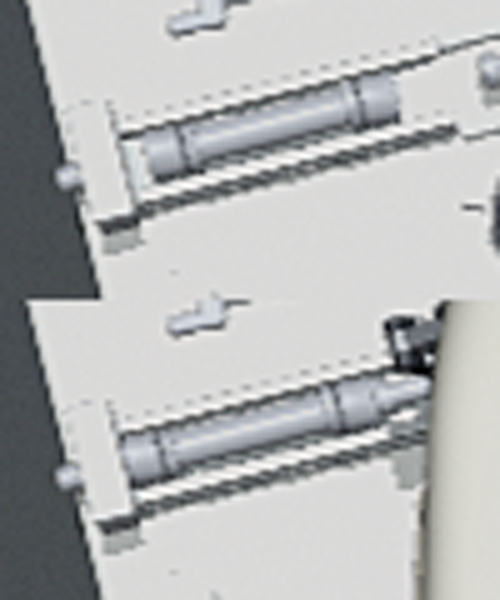

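View pics/s13.png

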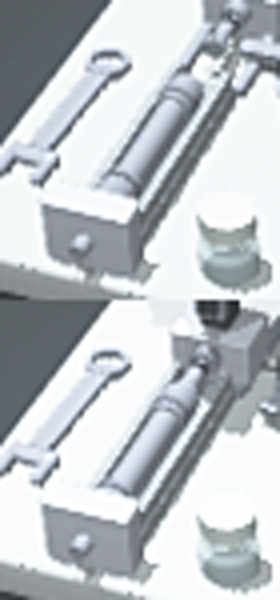

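The top view shows the column now up against the end stop, with no visible gap. On to the next 2 mm.

Request:
drive_tool([
  [[0, -0.004, 0], 0, 20],
  [[0, -0.008, 0], 0, 20],
  [[0, -0.01, 0], 0, 20],
  [[0, -0.01, 0], 0, 20],
  [[0, -0.01, 0], 0, 20],
])

```text
t: 12.95
tcp_pos: [627.9, -17.9, 166.7]
tool_rot: [0.004, 0.993, 0.118, 0.001]
ft_force: [1.2, -10.5, 5.3]
opening: 0.274
```

```bash
python3 z.py w14
```

```text
12.95 [627.86677615 -17.87510907 166.71642036] [  1.18418616 -10.49368483   5.32421317] 23.42898512774837
[-4.50523623e-02  5.99247452e+01]
```

View pics/w14z.png

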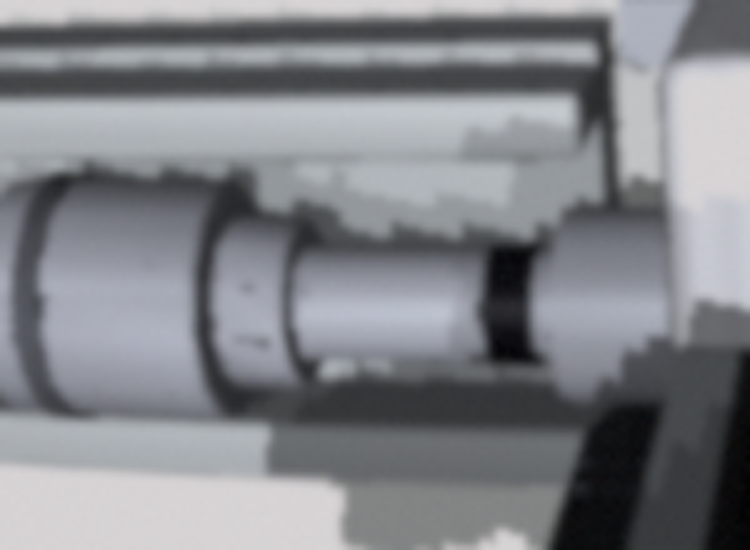

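```bash
python3 - <<'E'
import cv2
rows=[]
for n,y in (("w10",0),("w12",0),("w14",0)):
    rows.append(cv2.imread(f"pics/{n}.png")[245:310,160:270])
cv2.imwrite("pics/cmp.png",cv2.resize(cv2.vconcat(rows),None,fx=6,fy=3,interpolation=2))
E
```

```text
(no output)
```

View pics/cmp.png

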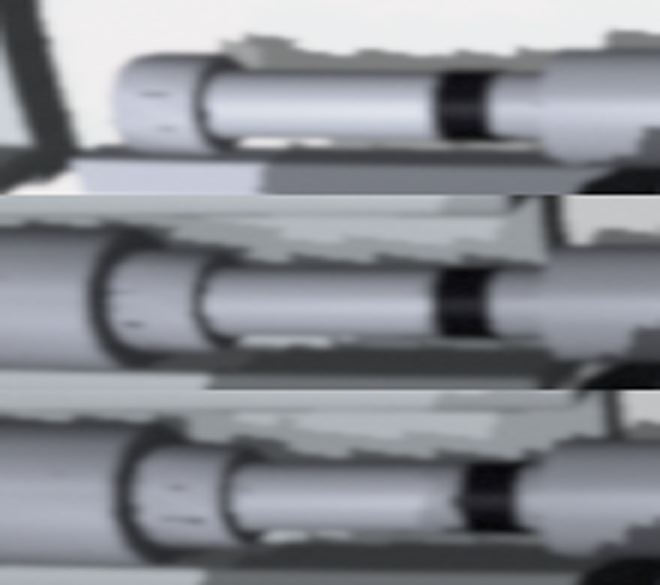

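The shift comparison puts the band about 27/6 px = 4.5 px from its free position (w10 and w12 identical), so the nose is about 2.4 mm in. I need about 2.6 mm more.

Request:
drive_tool([
  [[0, -0.004, 0], 0, 20],
  [[0, -0.008, 0], 0, 20],
  [[0, -0.012, 0], 0, 20],
  [[0, -0.014, 0], 0, 20],
  [[0, -0.014, 0], 0, 20],
])

```text
t: 13.5
tcp_pos: [627.3, -15.5, 166.7]
tool_rot: [0.004, 0.993, 0.118, 0.001]
ft_force: [2.0, -11.3, 3.0]
opening: 0.274
```

```bash
python3 z.py w15;  python3 - <<'E'
import cv2
rows=[cv2.imread(f"pics/{n}.png")[245:310,160:270] for n in ("w10","w14","w15")]
cv2.imwrite("pics/cmp2.png",cv2.resize(cv2.vconcat(rows),None,fx=6,fy=3,interpolation=2))
E
```

```text
13.5 [627.2588334  -15.52055927 166.71286412] [  1.97430169 -11.32272589   2.9573216 ] 23.426142417428125
[-0.0738075  62.35634387]
```

View pics/cmp2.png

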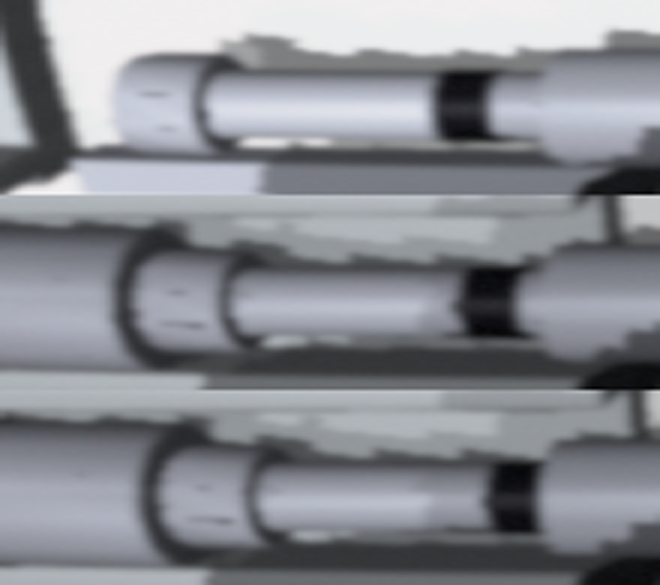

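The band front has shifted about 9 px (roughly 4.8 to 5 mm) from free. Next I'll unload the arm, check that the jaw hasn't moved, then let go.

Request:
drive_tool([
  [[0, 0.004, 0], 0, 20],
  [[0, 0.008, 0], 0, 20],
  [[0, 0.013, 0], 0, 20],
  [[0, 0.018, 0], 0, 20],
  [[0, 0.018, 0], 0, 20],
])

```text
t: 14.05
tcp_pos: [627.4, -16.0, 166.7]
tool_rot: [0.001, 0.993, 0.119, 0.001]
ft_force: [-0.1, -2.1, 4.5]
opening: 0.274
```

```bash
python3 z.py w16
```

```text
14.05 [627.39405832 -16.0348761  166.65633467] [-0.13935187 -2.05195595  4.54535527] 23.38493385688507
[-0.06516772 61.8246175 ]
```

Request:
drive_tool([
  [[0, 0, 0], 0, 30],
  [[0, 0, 0], 0, 40],
  [[0, 0, 0], 0, 50],
  [[0, 0, 0], 0, 60],
  [[0, 0, 0], 0, 60],
])

```text
t: 14.6
tcp_pos: [626.8, -14.9, 165.6]
tool_rot: [-0.0, 0.993, 0.12, -0.0]
ft_force: [0.4, -0.1, 0.2]
opening: 0.703
```

```bash
python3 z.py w17;  python3 - <<'E'
import cv2
rows=[cv2.imread(f"pics/{n}.png")[245:310,160:270] for n in ("w15","w16","w17")]
cv2.imwrite("pics/cmp3.png",cv2.resize(cv2.vconcat(rows),None,fx=6,fy=3,interpolation=2))
E
```

```text
14.6 [626.84410949 -14.86637511 165.59708972] [ 0.35663183 -0.10263054  0.16192444] 60.04409191166435
[-0.3205153  63.09057006]
```

View pics/cmp3.png

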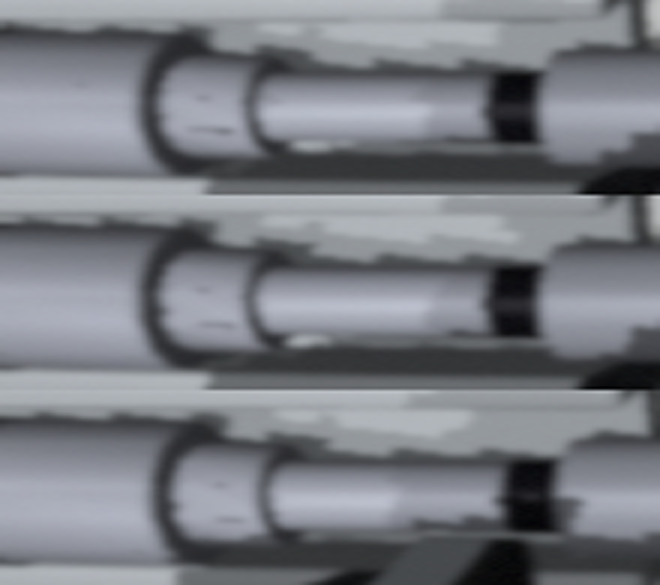

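View pics/w17.png

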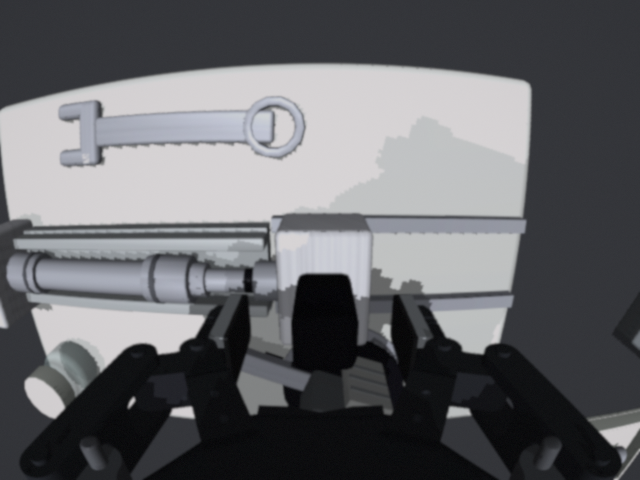

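The nose stayed put: band and sleeve shifted together by the arm's 1 mm. I'll lift away and check from above.

Request:
drive_tool([
  [[0, 0, -0.08], 0, 60],
  [[0, 0, -0.25], 0, 65],
  [[0, 0, -0.4], 0, 75],
  [[-0.1, 0, -0.5], 0, 85],
  [[-0.2, 0, -0.5], 0, 85],
])

```text
t: 15.15
tcp_pos: [589.6, -24.5, 269.7]
tool_rot: [0.001, 0.993, 0.12, 0.004]
ft_force: [0.5, -0.6, -1.0]
opening: 0.994
```

Request:
drive_tool([
  [[-0.06, -0.06, 0], 0, 85],
  [[-0.14, -0.13, 0], 0, 85],
  [[-0.18, -0.2, 0], 0, 85],
  [[-0.18, -0.2, 0], 0, 85],
  [[-0.18, -0.2, 0], 0, 85],
])

```text
t: 15.65
tcp_pos: [543.9, 5.9, 266.3]
tool_rot: [0.0, 0.993, 0.12, 0.0]
ft_force: [0.7, -0.4, 0.1]
opening: 0.992
```

```bash
python3 - <<'E'
from h import *
import pickle
o=arm.get_obs();print(o["t"],o["tcp_pos"],o["ft_force"]);pickle.dump(o,open("o18.pkl","wb"))
im=arm.snapshot("wrist")[:,:,::-1];cv2.imwrite("pics/w18.png",im)
E
```

```text
15.65 [543.85582018   5.87630102 266.26081198] [ 0.66408711 -0.44524094  0.12789705]
```

View pics/w18.png

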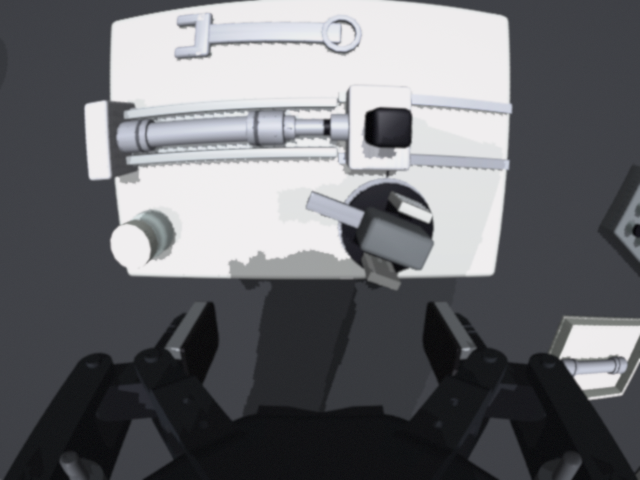

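```bash
python3 - <<'E'
import cv2
a=cv2.imread("pics/w18.png")[100:160,270:420];b=cv2.imread("pics/w8.png")[95:155,280:430]
cv2.imwrite("pics/cmp4.png",cv2.resize(cv2.vconcat([a,b]),None,fx=5,fy=5,interpolation=2))
E
```

```text
(no output)
```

View pics/cmp4.png

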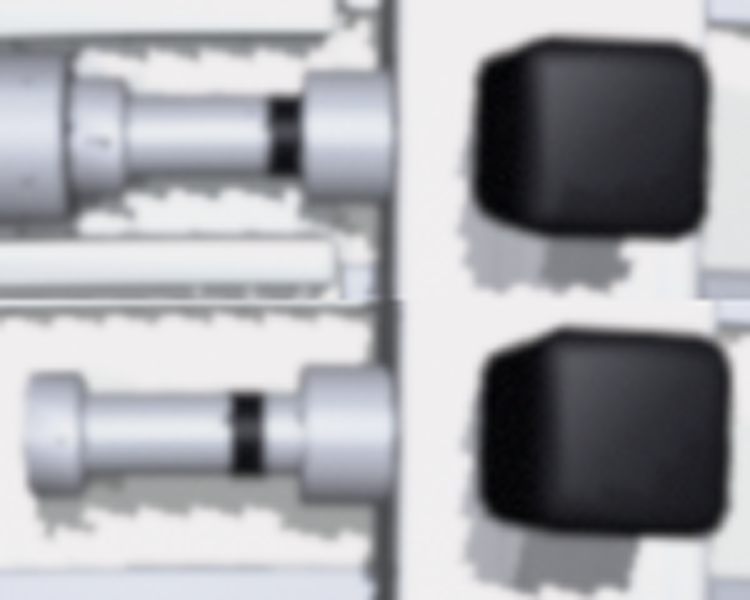

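```bash
python3 - <<'E'
from h import *
import pickle
for f,pt,hd,sl,bd,r in (("o18.pkl",(270+625/5,100+140/5),(270+70/5,100+140/5),(270+304/5,128),(270+270/5,128),0),("o8.pkl",(280+642/5,95+(435-300)/5),(280+25/5,122),(280+302/5,122),(280+231/5,122),0)):
  o=pickle.load(open(f,"rb"));u=np.array([-np.sin(np.radians(13.8)),np.cos(np.radians(13.8))])
  P=wray(pt,125,o)[:2]
  print(f,P,[round(float((wray(q,z,o)[:2]-P)@u),1) for q,z in ((hd,74),(sl,74),(bd,71))])
top=arm.snapshot("top")[:,:,::-1];cv2.imwrite("pics/t19z.png",cv2.resize(top[140:285,225:405],None,fx=4,fy=4,interpolation=2))
E
```

```text
o18.pkl [627.05475769 -17.53430612] [68.1, 35.3, 40.0]
o8.pkl [641.52846713 -76.57455423] [72.4, 34.9, 44.4]
```

View pics/t19z.png

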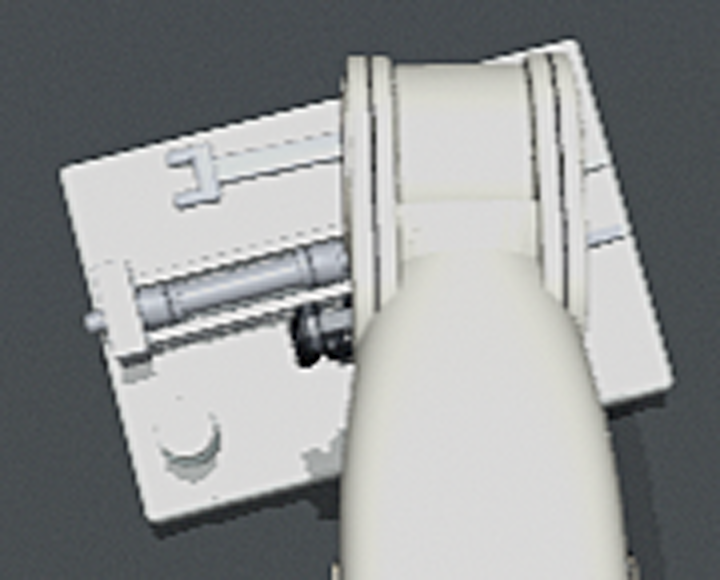

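```bash
python3 -c "
from bench import arm
print(arm.get_obs()['t'],arm.hand_in())"
```

```text
the job is handed in; nothing more can be done
15.75 None
```

The clamp is closed and the job is handed in, at 15.75 s of the 48 s allowed. I got no verdict back.

**What I did:** I pinched both release tabs and turned the knob counter-clockwise until its end stop pushed back; the gripper had turned about 1.22 rad. I let go there, then slid the jaw by its black post about 62 mm. I took the load off the arm before opening the fingers and lifted clear.

**Last checks:**
- **Knob:** the tabs are out to their full width again and the bolt is clear of the jaw's path.
- **Column:** it is against the end stop, with no gap visible in the top view.
- **Nose:** it is pushed in about 4.3 to 5 mm, going by the nose tip and band positions before and after in the wrist camera. It did not move when I released the post.
- **Forces:** the wrist force readings while sliding the jaw stayed around 11 to 12 N, with no sign of the nose bottoming.
- **Surroundings:** the wrench and jar look unmoved. I did not check the other things on the bench one by one.

**Checks that disagreed:**
- **Dark band:** the task says it just disappears into the sleeve at 5 mm. In the pictures it is still visible, with its rear edge just reaching the sleeve. Unpressed, the band's rear edge stood about 5 mm in front of the sleeve, so hiding it fully would have bottomed the nose. I went by how far the tip had moved instead.
- **Nose depth from the clamp's position:** a rougher estimate from the clamp's overall position gave about 6 to 7 mm. It is good only to a few millimetres, so I trusted the direct measurement.

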